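Refit the false floor under the turned-in rim of a water bath

ROBOT

A 6-joint arm with a two-finger parallel gripper is mounted at the origin on a cart in front of the work surface, level with it; the furniture and walls round the work are solid. World frame = base frame: x ahead of the robot, y to its left, z up, the work surface at z = 0. Lengths are in m, angles in rad, forces in N, time in s.
With the tool pointing down it reaches from about 0.35 to 0.875 m from the base axis. Payload 4.2 kg.
Tool frame: the origin (TCP) lies midway between the tips of the shut fingers; the grasp point (between the pads) lies 19 mm behind it; z points along the fingers, y is the line along which they close (so a half turn about z gives the same grasp; the last joint's range is limited). The gripper opens to 87 mm and grips with 3 to 60 N. Pads are 19 mm wide; open, the fingers measure 117 mm over their backs; the gripper's body (75 mm by 190 mm) begins 51 mm behind the grasp point.
Start: joints at [-0.945, 0.385, 0.008, 0, -1.194, -0.259], TCP at [0.224, -0.583, 0.194] pointing down, gripper open.
Joint ranges: [-3.14, 3.14], [-1.21, 2.06], [-1.07, 1.41], [-3.16, 2.05], [-2.99, -0.16], [-3.1, 3.1]. Speed limits (rad/s): [2.79, 2.79, 3.14, 3.14, 3.14, 3.14].

INTERFACE

Orientations are given as a rotation vector (axis times angle).
In Python, from bench import arm, snapshot, camera_params, sign_off gives the robot as it stands.
- The arm moves only by the tool apply_moves, never from a script. Its argument "deltas" is a list that holds one entry, the list of rows, each a list of 5 numbers: the opening in per cent of the stroke, from 0 (shut) to 100 (fully open), then the shift along the tool's x, y, z in cm, then the turn about the tool's z in units of 6 degrees (1.0 is 6 degrees). A call has 1 to 5 rows; each row is the pose to reach, as a shift and turn from the pose commanded when the call began, along the tool's axes at that moment; what a row does not reach only later rows make up. A row lasts 1/12 s, in which the tool goes at most 41.7 mm and 7.16 degrees, less where a joint would pass 70% of its speed; a pose out of reach is approached as far as the arm can. A call with a gripper value outside its range is refused whole. The fingers move at their own pace and stop on an object; the grip force is fixed at half the most. Time passes only in rows, so rows that repeat a pose let the fingers close. It gives the time, the measured TCP pose, the force, the opening and the grip force at its end, in the units of the state.
- arm.get_state(): the state, without advancing time (a new reading comes with each control period).
- snapshot(name): name is "side" or "top"; returns (picture, depth): 400x640x3 uint8, red, green, blue; 400x640 float32, m along the optical axis (not along the pixel's ray), 0 where there is no reading.
- camera_params(name): a dict with "intrinsics" (3x3 intrinsics, pixels), "xyz" and "rotation" of the camera in the world. Camera axes: x right, y down, z forward; pixel columns grow to the right and rows downward; lengths in m; the calibration is good to about 2 mm. A picture is of the moment at which its call begins. camera_params takes no time and is no camera call.
- sign_off(): hands the job in; it is judged then, once.
The state is a dict: "t": time; "joints": joint angles; "joint_vel": joint speeds; "effort": joint torques, N m; "eef_pos": TCP position; "eef_rot": TCP orientation; "force": force on the tool from outside, world axes, zero at the start; "ft_torque": the same for the moment, N m; "grip_width": finger opening in m; "finger_force": force on a finger pad.
Only numpy, scipy, OpenCV 4.12 (cv2) and the standard library are available. Lean on these libraries where they do the work, as an engineer would, in place of code of your own. Each camera call takes 0.05 s, during which the arm holds its last target. There are 200 camera calls.

TASK

Put the slotted steel false floor back into the empty water bath. It is longer than the opening, so hold it by its handle, tip one end down, tuck that end under the wide lip and push it fully in against the sprung stop there; let the other end down past the narrow lip until the floor lies flat on the ledges, then slide it back until it is fully home under the narrow lip as well, and let go. Feel your way and never press on the bath with more than about 25 N (2.5 kg); leave the other things on the bench where they are.

Things in the scene. Friction and masses are not known exactly. Their poses are not given: they have to be found in the camera images.
- floor_mid (a point): The false floor: flat slotted steel panel 120 (x) by 200 (y) by 5 mm, 0.3 to 0.45 kg, the same either way round; lies on the worktop at first. The point is the panel's middle, half-way through its 5 mm; z up on the handle's side. Handle over the middle: black bar 62 long (x), 12 thick (y), 22 high on two posts, its centre 31 mm above this point; 17.5 mm free between bar and panel.
- water_bath: White water bath, fixed to the bench, about 290 mm long (y), 164 wide, rim at z = 70; -x is the front with the dial. Origin on the worktop under the middle of the floor's place; z up. The floor's place: middle at x = 0, y = 0, z = 47.5. The steel tank inside (lips, ledges and stop with it) has up to 9 mm of play along y, different each time: it stays put, but this pose is the housing's, so feel for the ends.
- wide_lip (a point): Middle of the upper edge of the wide end lip (deck 75 mm wide with two screw heads), at y = -88, z = 70 mm of the bath, but for the tank's play of 9 mm either way; axes as the bath's. Lips are 5 thick; below them 20 mm free down to the ledges (tops at z = 45, 10 wide, all round). The tank is 126 wide inside (x = -63 to 63), with no lips on the long sides.
- narrow_lip (a point): Middle of the upper edge of the narrow end lip (deck 51 mm wide), at y = +77, z = 70 mm of the bath, but for the tank's play; axes as the bath's. So the opening is 165 mm long. Under this lip the tank's end wall is 23 mm further out (y = +100), and the end of the floor stands against it when home.
- stop_face (a point): Sprung stop under the wide lip, a bar 100 mm long from z = 46 to 64: middle of its face at rest, y = -97 mm of the bath but for the tank's play; axes as the bath's. It gives 28 mm towards -y, then bottoms hard; it pushes back with 1.6 N at first, 2.1 N with the floor home, 6.5 N just before it bottoms. With it bottomed, the floor's other end clears the narrow lip's edge by 2 mm.
- wash_bottle: Bystander: squeeze wash bottle with a red spout, 185 tall (mm); origin under its middle, on the worktop.
- tube_rack: Bystander: blue test-tube rack, 192 long, 120 tall with its tubes (mm); origin under its middle, on the worktop.
- petri_stack: Bystander: stack of three petri dishes, 90 across, 47 high (mm); origin under its middle, on the worktop.
- beaker_100: Bystander: glass beaker, 60 across, 68 tall (mm); origin under its middle, on the worktop.
- autoclave_tape: Bystander: roll of beige tape lying flat, 78 across (mm); origin under its middle, on the worktop.
- hdpe_125a: Bystander: white plastic bottle with a white cap, 50 across, 95 tall (mm); origin under its middle, on the worktop.
- tip_box: Bystander: pale blue box of pipette tips, 76x118x71 (mm); origin under its middle, on the worktop.

How it is judged:
At the end, for the whole second after the job is handed in: The false floor lies flat (within 0.015 rad) and at rest on the ledges, handle up: its middle within 2 mm of the seated height, within 10.5 mm of its place along the bath (the tank's 9 mm of play included, so both ends are under their lips) and within 4 mm across it (x of floor_mid in the frame of water_bath between -0.004 and 0.004 m and y of floor_mid in the frame of water_bath between -0.0105 and 0.0105 m and z of floor_mid in the frame of water_bath between 0.0455 and 0.0495 m and angle between floor_mid's own z axis and vertical below 0.015 rad and linear speed of false_floor below 0.01 m/s); the robot touches nothing.
It fails at once if The false floor is pressed on the water bath with more than 25 N (contact force between false_floor and water_bath above 25 N).
It fails at once if The hand or arm is pressed on the water bath with more than 25 N (contact force between the arm and water_bath above 25 N).
It fails at once if One of the other things on the bench is disturbed (moved by more than 3 cm) (distance of any of wash_bottle, tube_rack, petri_stack, beaker_100, autoclave_tape, hdpe_125a, tip_box from where it was at the start of the episode above 0.03 m).
It also fails if it takes over 69 s, if anything falls off the work surface, if the arm or the gripper's body presses on something with over 40 N, if the wrist force passes 120 N, or if a joint passes its speed limit or range.

## Working session

There is one attempt and no reset: what is moved stays moved. The work goes in short steps, Python scripts to look and compute and a tool call to move; the robot and the scene stay as the last step left them, time stands still between calls to the robot, and variables do not carry over. Pictures are saved under pics/ and viewed, at most 10 in all, crops included, and the job is handed in when it is done.

Besides the shell and the picture viewer there is one more tool, called as a command line: name --argument value ..., lists and objects as JSON in quotes. apply_moves: Moves the arm, as the interface text tells. Its arguments: {"type":"object","properties":{"deltas":{"type":"array","items":{"type":"array","items":{"type":"array","items":{"type":"number"}}}}},"required":["deltas"]}

```bash
mkdir -p pics; ls; python3 - <<'E'
from bench import arm,snapshot,camera_params
import cv2,numpy as np
for n in("top","side"):
    p,d=snapshot(n); np.savez(f"{n}0.npz",p=p,d=d); cv2.imwrite(f"pics/{n}0.png",p[...,::-1])
    c=camera_params(n); print(n,c)
s=arm.get_state(); print(s)
E
```

```text
pics
top {'intrinsics': array([[511.0021429 ,   0.        , 325.00050771],
       [  0.        , 511.0021429 , 199.79845786],
       [  0.        ,   0.        ,   1.        ]]), 'xyz': array([0.29834302, 0.07368098, 1.46924637]), 'rotation': array([-2.13189576,  2.12595423, -0.20849399])}
side {'intrinsics': array([[503.04243425,   0.        , 319.69485475],
       [  0.        , 503.04243425, 208.62000043],
       [  0.        ,   0.        ,   1.        ]]), 'xyz': array([0.15189177, 1.29966938, 1.12120331]), 'rotation': array([-0.4496143 ,  2.67712358, -1.30865176])}
{'t': 0.1, 'joints': array([-9.45387890e-01,  3.85448680e-01,  6.80587096e-03, -4.47703561e-04,
       -1.19402953e+00, -2.58644272e-01]), 'joint_vel': array([-9.08642321e-05, -2.95275961e-03,  3.51644707e-03,  1.69387554e-03,
        5.68786354e-04,  4.73565349e-04]), 'effort': array([-6.91547993e-04, -3.91688919e+01,  1.87935072e+01,  4.23200548e+00,
        1.34664660e-02, -7.45407874e-05]), 'eef_pos': array([ 0.22395668, -0.58286803,  0.19290285]), 'eef_rot': array([ 5.72555250e-01, -3.08854295e+00, -2.94282845e-03]), 'force': array([-1.0220574 , -0.19598906,  0.12807977]), 'ft_torque': array([ 0.00986928,  0.02923372, -0.02766351]), 'finger_force': 0.0, 'grip_width': 0.08696118652593343}
```

View pics/top0.png

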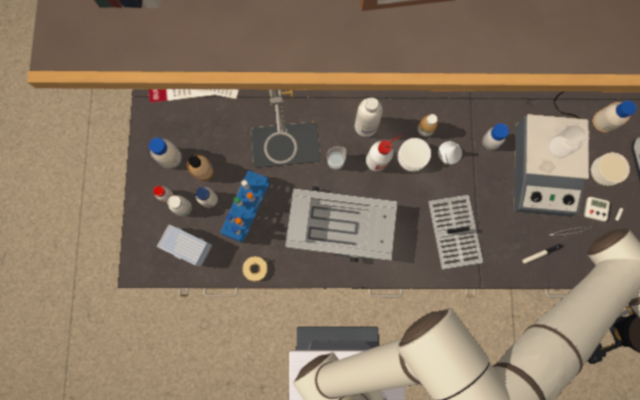

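View pics/side0.png

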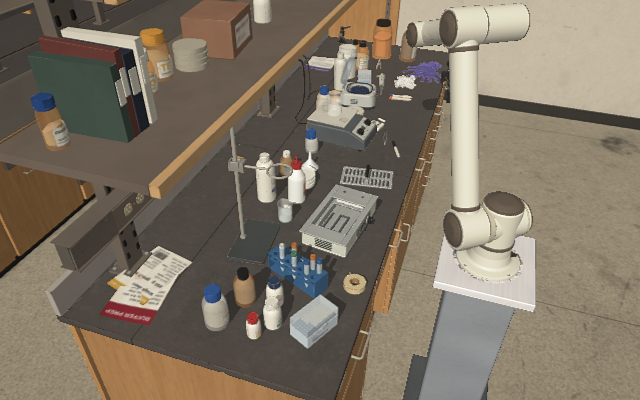

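The top view shows the bath at about cols 287-397, rows 190-258, with the wide deck and its two screws at the right (-y). The floor panel is at cols 430-481, rows 195-270, with its handle at (458,230). The side view agrees: bath at (340,220), panel at (367,177).

```bash
cat > h.py <<'E'
import numpy as np,cv2
from scipy.spatial.transform import Rotation as R
from bench import arm,camera_params
def rays(n,uv):
    c=camera_params(n); K=c["intrinsics"]; uv=np.atleast_2d(uv).astype(float)
    d=np.c_[uv,np.ones(len(uv))]@np.linalg.inv(K).T
    return np.array(c["xyz"]),d@R.from_rotvec(c["rotation"]).as_matrix().T
def plane(n,uv,z):
    o,d=rays(n,uv); return (o+d*((z-o[2])/d[:,2])[:,None])
def cloud(n,dep):
    v,u=np.mgrid[:400,:640]; o,d=rays(n,np.c_[u.ravel(),v.ravel()])
    return (o+d*dep.ravel()[:,None]).reshape(400,640,3)
def go(xyz,yaw_axis=None):
    """delta in tool axes (cm) to bring the TCP to xyz; turn (6deg units) to set tool y along yaw_axis"""
    s=arm.get_state(); M=R.from_rotvec(s["eef_rot"]).as_matrix()
    print("pos",s["eef_pos"].round(4),"x",M[:,0].round(3),"y",M[:,1].round(3),"q6",s["joints"][5].round(2))
    print("delta cm",(M.T@(np.array(xyz)-s["eef_pos"])*100).round(2))
    if yaw_axis is not None:
        a=M.T@np.r_[yaw_axis,0]; t=np.degrees(np.arctan2(-a[0],a[1])); t=(t+90)%180-90
        print("turn",round(t/6,2),"units")
E
python3 - <<'E'
from h import *
T=np.load("top0.npz"); p,d=T["p"],T["d"]; C=cloud("top",d)
def rect(m,z,name):
    m=cv2.morphologyEx(m.astype(np.uint8),cv2.MORPH_CLOSE,np.ones((5,5)))
    c=max(cv2.findContours(m,0,2)[0],key=cv2.contourArea).reshape(-1,2)
    P=plane("top",c,z)[:,:2]; r=cv2.minAreaRect((P*1000).astype(np.float32))
    print(name,r,cv2.boundingRect(c)); return c
sub=np.zeros((400,640),bool); sub[175:275,275:410]=1
rect(sub&(C[...,2]>.058)&(C[...,2]<.085),.07,"bath")
sub[:]=0; sub[185:280,420:495]=1
g=p.mean(2); rect(sub&(g>95)&(C[...,2]<.045),.005,"floor")
h=sub&(C[...,2]>.028)&(C[...,2]<.06); print(h.sum())
if h.sum()>10: rect(h,.042,"handle")
hd=np.zeros_like(sub); hd[222:240,440:475]=1
rect(hd&(g<55),.042,"handle dark")
print(C[225:236:3,445:472:4,2].round(3))
big=cv2.resize(p[175:285,270:500,::-1],None,fx=3.4,fy=3.4,interpolation=cv2.INTER_CUBIC); cv2.imwrite("pics/crop.png",big)
go([0,0,0],[0,1])
E
```

```text
bath ((494.52569580078125, 12.899612426757812), (291.4534606933594, 164.0379638671875), 82.95558166503906) (286, 188, 112, 72)
floor ((482.61322021484375, -316.60479736328125), (204.54766845703125, 124.45825958251953), 9.143644332885742) (428, 194, 55, 76)
105
handle ((482.1498718261719, -317.0981750488281), (12.95505142211914, 65.94652557373047), 9.590073585510254) (447, 226, 24, 8)
handle dark ((480.7441711425781, -315.6140441894531), (8.550904273986816, 58.1895866394043), 10.422632217407227) (448, 227, 21, 6)
[[0.001 0.001 0.003 0.008 0.006 0.003 0.009]
 [0.003 0.003 0.044 0.046 0.044 0.049 0.046]
 [0.009 0.049 0.039 0.043 0.037 0.011 0.005]
 [0.006 0.006 0.01  0.003 0.005 0.006 0.005]]
pos [ 0.224  -0.5829  0.1929] x [-0.934 -0.358  0.   ] y [-0.358  0.934  0.002] q6 -0.26
delta cm [1.000e-02 6.240e+01 1.941e+01]
turn 3.5 units
```

View pics/crop.png

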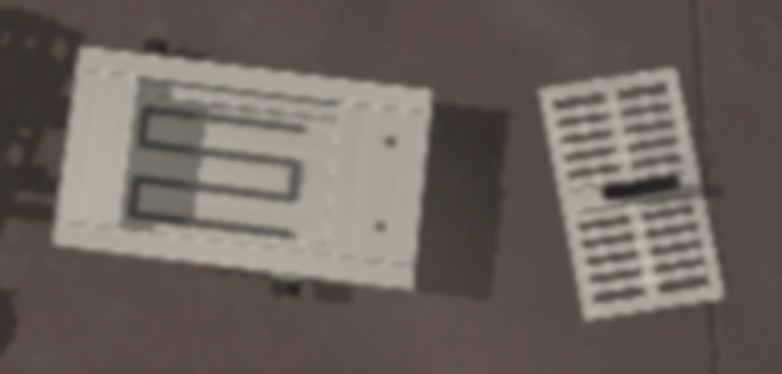

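The crop shows the wide deck with screw heads at crop (390,140) and (380,227), so wide is -y. The lip edges are at crop x≈335 (wide) and ≈135 (narrow), and the handle is at (640,187) across the panel.

```bash
cat >> h.py <<'E'
EX=np.array([.9925,-.1225]); EY=np.array([.1225,.9925]); O=np.array([.4966,.0303])
def W(x,y): return O+x*EX+y*EY
def B(p): q=np.array(p[:2])-O; return np.array([q@EX,q@EY])*1000
def st():
    s=arm.get_state(); print("t",s["t"],"bath mm",B(s["eef_pos"]).round(1),"z",(s["eef_pos"][2]*1000).round(1),"F",s["force"].round(1),"Tq",s["ft_torque"].round(2),"w",s["grip_width"].round(4))
E
python3 - <<'E'
from h import *
for c in [(139,150),(335,170),(78,45),(53,245),(432,88),(413,290)]:
    P=plane("top",[270+c[0]/3.4-.35,175+c[1]/3.4-.35],.07)[0]; print(c,B(P).round(1))
go([.4823,-.317,.10],[-.163,.987])
E
```

```text
(139, 150) [ 1.7 70. ]
(335, 170) [  5.5 -90.1]
(78, 45) [ 81.9 131.1]
(53, 245) [-83.6 128.7]
(432, 88) [  82.9 -161.7]
(413, 290) [ -83.2 -162.9]
pos [ 0.224  -0.5829  0.1929] x [-0.934 -0.358  0.   ] y [-0.358  0.934  0.002] q6 -0.26
delta cm [-33.65  15.54   9.32]
turn 1.94 units
```

apply_moves --deltas '[[[100, -3.6, 1.7, 0, 0.4], [100, -7.2, 3.4, 0, 0.8], [100, -10.8, 5.1, 0, 1.2], [100, -14.4, 6.7, 0, 1.6], [100, -18, 8.3, 0, 1.94]]]'

```text
t: 0.52
eef_pos: [0.3631, -0.4397, 0.1934]
eef_rot: [0.253, -3.131, -0.001]
force: [0.1, -0.4, 0.0]
grip_width: 0.0872
finger_force: 0.0
```

```bash
python3 -c "
from h import *
go([.4823,-.317,.06],[-.163,.987])"
```

```text
pos [ 0.3631 -0.4397  0.1934] x [-0.987 -0.16   0.   ] y [-0.16   0.987  0.001] q6 -0.81
delta cm [-13.74  10.19  13.35]
turn -0.02 units
```

apply_moves --deltas '[[[100, -3.4, 2.5, 0, 0], [100, -6.8, 5, 1, 0], [100, -10.2, 7.6, 3, 0], [100, -13.7, 10.2, 5, 0], [100, -13.7, 10.2, 9, 0]]]'

```text
t: 0.93
eef_pos: [0.4863, -0.318, 0.1131]
eef_rot: [-0.265, 3.12, -0.009]
force: [1.5, -0.8, -0.5]
grip_width: 0.0871
finger_force: 0.0
```

```bash
python3 - <<'E'
from h import *
from bench import snapshot
go([.4823,-.317,.0145],[-.163,.987])
p,d=snapshot("side"); o=p[130:210,310:430,::-1]; cv2.imwrite("pics/s1.png",cv2.resize(o,None,fx=5,fy=5,interpolation=cv2.INTER_CUBIC))
E
```

```text
pos [ 0.4863 -0.318   0.1131] x [-0.986 -0.168 -0.01 ] y [-0.168  0.986 -0.006] q6 -1.1
delta cm [0.47 0.23 9.85]
turn 0.05 units
```

View pics/s1.png

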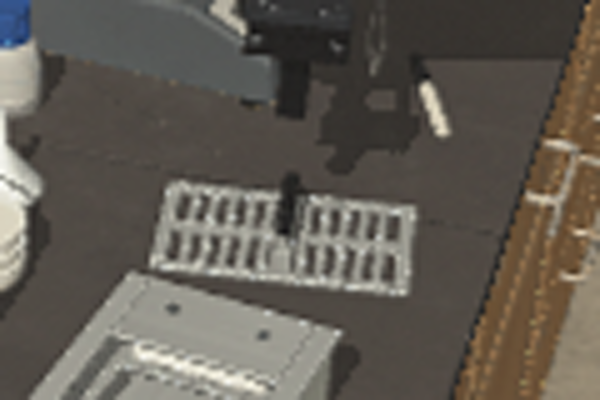

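The side view shows the gripper above the panel, with its fingers in line with the handle at crop (290,205).

apply_moves --deltas '[[[100, 0, 0, 3, 0], [100, 0, 0, 6, 0], [100, 0, 0, 8, 0], [100, 0, 0, 8.8, 0], [100, 0, 0, 8.8, 0]]]'

```text
t: 1.4
eef_pos: [0.478, -0.3191, 0.0193]
eef_rot: [0.256, -3.126, -0.004]
force: [-0.9, 0.6, 0.1]
grip_width: 0.0868
finger_force: 0.0
```

```bash
python3 -c "
from h import *
st();go([.4823,-.317,.0145],[-.163,.987])"
```

```text
Traceback (most recent call last):
  File "h.py", line 25, in st
    s=arm.get_state(); print("t",s["t"],"bath mm",B(s["eef_pos"]).round(1),"z",(s["eef_pos"][2]*1000).round(1),"F",s["force"].round(1),"Tq",s["ft_torque"].round(2),"w",s["grip_width"].round(4))
                                                                                                                                                                        ^^^^^^^^^^^^^^^^^^^^^
AttributeError: 'float' object has no attribute 'round'
```

apply_moves --deltas '[[[100, -0.2, 0.1, 0.1, 0], [100, -0.2, 0.1, 0.1, 0], [60, -0.2, 0.1, 0.1, 0], [40, -0.2, 0.1, 0.1, 0], [40, -0.2, 0.1, 0.1, 0]]]'

```text
t: 1.82
eef_pos: [0.4822, -0.3185, 0.0216]
eef_rot: [-0.257, 3.129, -0.001]
force: [0.3, 0.4, -0.3]
grip_width: 0.0746
finger_force: 0.0
```

```bash
sed -i 's/s\["grip_width"\].round(4)/round(s["grip_width"],4),"ff",s["finger_force"]/' h.py; python3 -c "
from h import *
st();go([.4823,-.317,.0145],[-.163,.987])"
```

```text
t 1.8167 bath mm [  28.5 -347.9] z 21.6 F [ 0.3  0.4 -0.3] Tq [-0.02  0.04 -0.02] w 0.0746 ff 0.0
pos [ 0.4822 -0.3185  0.0216] x [-0.987 -0.163 -0.002] y [-0.163  0.987 -0.001] q6 -1.1
delta cm [-0.03  0.14  0.71]
turn -0.0 units
```

apply_moves --deltas '[[[85, 0, 0.1, 0.6, 0], [85, 0, 0.1, 0.6, 0], [85, 0, 0.1, 0.6, 0], [60, 0, 0.1, 0.6, 0], [40, 0, 0.1, 0.6, 0]]]'

```text
t: 2.23
eef_pos: [0.4815, -0.3173, 0.0145]
eef_rot: [0.257, -3.131, -0.0]
force: [-0.5, -0.0, 0.7]
grip_width: 0.0669
finger_force: 0.0
```

apply_moves --deltas '[[[40, 0, 0, 0, 0], [40, 0, 0, 0, 0], [40, 0, 0, 0, 0], [40, 0, 0, 0, 0]]]'

```text
t: 2.57
eef_pos: [0.4813, -0.317, 0.0145]
eef_rot: [0.257, -3.131, -0.001]
force: [0.0, 1.4, 0.3]
grip_width: 0.0592
finger_force: 30.0
```

```bash
python3 -c "
from h import *
st();go([.4823,-.317,.0145],[-.163,.987])"
```

```text
t 2.5667 bath mm [  27.4 -346.6] z 14.5 F [0.  1.4 0.3] Tq [ 0.62 -0.01 -0.05] w 0.0592 ff 30.00001609325409
pos [ 0.4813 -0.317   0.0145] x [-0.987 -0.163  0.   ] y [-0.163  0.987  0.   ] q6 -1.11
delta cm [-0.1  -0.02  0.  ]
turn -0.0 units
```

apply_moves --deltas '[[[40, 0, 0, -1, 0], [40, 0, 0, -3.5, 0], [40, 0, 0, -7, 0], [40, 0, 0, -10.5, 0], [40, 0, 0, -11.5, 0]]]'

```text
t: 2.98
eef_pos: [0.4843, -0.3191, 0.1356]
eef_rot: [-0.258, 3.123, -0.009]
force: [1.8, -0.8, -2.2]
grip_width: 0.0593
finger_force: 30.0
```

```bash
python3 -c "
from h import *
st();go([*W(0,.03),.125],EX)"
```

```text
t 2.9833 bath mm [  30.6 -348.3] z 135.6 F [ 1.8 -0.8 -2.2] Tq [-0.21 -0.27  0.04] w 0.0593 ff 29.99662220478058
pos [ 0.4843 -0.3191  0.1356] x [-0.986 -0.164 -0.008] y [-0.164  0.986 -0.006] q6 -1.11
delta cm [-7.78 37.15  0.88]
turn -12.25 units
```

apply_moves --deltas '[[[40, -0.4, 1.8, 0, -0.6], [40, -1.0, 4.8, 0, -1.6], [40, -1.7, 7.8, 0, -2.6], [40, -2.3, 10.8, 0, -3.6], [40, -3.0, 13.8, 0, -4.6]]]'

```text
t: 3.4
eef_pos: [0.4873, -0.1749, 0.1286]
eef_rot: [1.001, -2.976, -0.002]
force: [1.0, -0.1, -4.7]
grip_width: 0.0589
finger_force: 30.0
```

```bash
python3 -c "
from h import *
st();go([*W(0,.03),.125],EX)"
```

```text
t 3.4 bath mm [  15.9 -204.8] z 128.6 F [ 1.  -0.1 -4.7] Tq [ 0.06 -0.08  0.03] w 0.0589 ff 29.99293863773346
pos [ 0.4873 -0.1749  0.1286] x [-0.797 -0.604  0.001] y [-0.604  0.797  0.002] q6 -0.89
delta cm [-15.24  17.93   0.37]
turn -7.63 units
```

apply_moves --deltas '[[[40, -2.2, 2.6, 0, -1.1], [40, -4.5, 5.2, 0, -2.2], [40, -6.7, 7.9, 0, -3.3], [40, -9.0, 10.5, 0, -4.4], [40, -11.0, 13, 0, -5.5]]]'

```text
t: 3.82
eef_pos: [0.4975, -0.0045, 0.1289]
eef_rot: [1.808, -2.568, -0.001]
force: [0.7, -1.5, -5.0]
grip_width: 0.0587
finger_force: 30.0
```

```bash
python3 -c "
from h import *
st();go([*W(0,.03),.125],EX)"
```

```text
t 3.8167 bath mm [  5.2 -34.4] z 128.9 F [ 0.7 -1.5 -5. ] Tq [ 0.03 -0.07 -0.02] w 0.0587 ff 29.99193638563156
pos [ 0.4975 -0.0045  0.1289] x [-0.337 -0.941  0.   ] y [-0.941  0.337  0.001] q6 -0.66
delta cm [-6.17  1.92  0.39]
turn -2.11 units
```

apply_moves --deltas '[[[40, -2.8, 0.9, 0, -1.0], [40, -5.0, 1.6, 0, -1.8], [40, -6.1, 1.9, 0, -2.1], [40, -6.1, 1.9, 0.5, -2.1], [40, -6.1, 1.9, 0.5, -2.1]]]'

```text
t: 4.23
eef_pos: [0.5, 0.0574, 0.1231]
eef_rot: [2.07, -2.359, -0.003]
force: [-0.5, 0.0, -4.8]
grip_width: 0.0592
finger_force: 30.0
```

```bash
cat >> h.py <<'E'
def panel(): # fit the panel's top plane from both... uses top camera depth: bath-frame points near panel
    from bench import snapshot
    p,d=snapshot("top"); C=cloud("top",d); s=arm.get_state(); c=B(s["eef_pos"]); z0=s["eef_pos"][2]*1000-9.5
    q=(C[...,:2]-O)@np.c_[EX,EY]*1000; z=C[...,2]*1000
    m=(abs(q[...,0]-c[0])<63)&(abs(q[...,1]-c[1])<105)&(abs(q[...,1]-c[1])>20)&(abs(z-z0)<16)&(d>0)
    a=np.c_[q[m]-c,np.ones(m.sum())]; w=z[m]
    for _ in range(4):
        k=np.linalg.lstsq(a,w,rcond=None)[0]; r=w-a@k; g=abs(r)<max(3,1.5*r.std()); a,w=a[g],w[g]
    print("panel n",len(w),"slope x,y",k[:2].round(4),"top z at centre",k[2].round(1),"expected",z0.round(1),"rms",(w-a@k).std().round(2),"y range",np.percentile(a[:,1]+c[1],[1,99]).round(1))
    return p
E
python3 -c "
from h import *
st();go([*W(0,.03),.125],EX)
p=panel();st();cv2.imwrite('pics/t2.png',cv2.resize(p[150:290,230:430,::-1],None,fx=4,fy=4,interpolation=2))"
```

```text
t 4.2333 bath mm [ 0.1 27.4] z 123.1 F [-0.5  0.  -4.8] Tq [-0.06  0.22 -0.03] w 0.0592 ff 29.997508227825165
pos [0.5    0.0574 0.1231] x [-0.13  -0.992  0.001] y [-0.992  0.13   0.003] q6 -0.57
delta cm [-0.26  0.01 -0.19]
turn -0.07 units
panel n 563 slope x,y [ 0.0002 -0.0008] top z at centre 113.9 expected 113.9 rms 1.59 y range [-73.1 112.5]
t 4.2833 bath mm [ 0.1 26.7] z 123.4 F [-0.8 -1.1 -3.3] Tq [-0.13  0.12 -0.  ] w 0.0587 ff 29.99697893857956
```

View pics/t2.png

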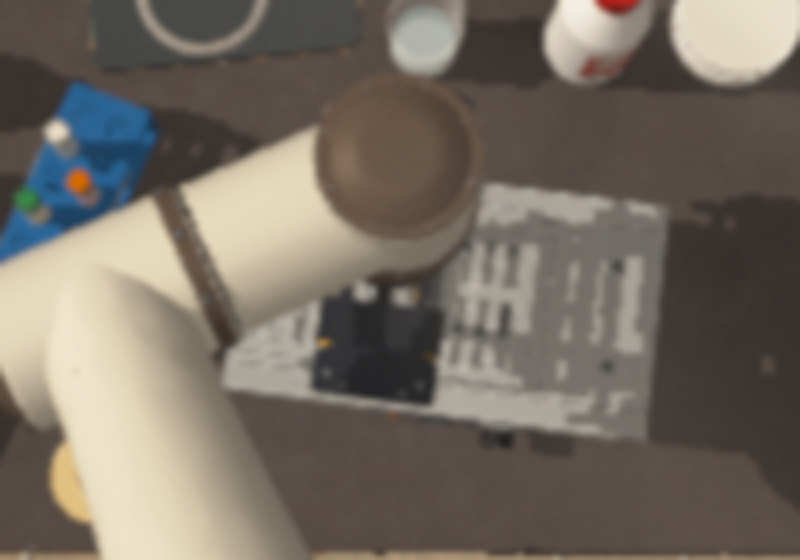

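The picture shows the panel held level over the bath; its -y end (right) is clear of the wide lip by about 15 mm and its +y end lies over the narrow deck.

apply_moves --deltas '[[[40, 0, 0, 1, -0.07], [40, 0, 0, 2.2, -0.07], [40, 0, 0, 3, -0.07], [40, 0, 0, 3.2, -0.07], [40, 0, 0, 3.2, -0.07]]]'

```text
t: 4.7
eef_pos: [0.5006, 0.0566, 0.0915]
eef_rot: [2.079, -2.352, -0.001]
force: [-0.1, -0.2, -4.3]
grip_width: 0.0587
finger_force: 30.0
```

```bash
python3 -c "
from h import *
st();go([*W(0,.028),.085],EX)"
```

```text
t 4.7 bath mm [ 0.8 26.6] z 91.5 F [-0.1 -0.2 -4.3] Tq [ 0.    0.1  -0.02] w 0.0587 ff 29.99762713909149
pos [0.5006 0.0566 0.0915] x [-0.123 -0.992  0.001] y [-0.992  0.123  0.002] q6 -0.56
delta cm [-0.14  0.08  0.65]
turn -0.01 units
```

apply_moves --deltas '[[[40, 0, 0.08, 0.4, 0], [40, 0, 0.08, 0.6, 0], [40, 0, 0.08, 0.7, 0], [40, 0, 0.08, 0.8, 0], [40, 0, 0.08, 0.8, 0]]]'

```text
t: 5.12
eef_pos: [0.5006, 0.0578, 0.0846]
eef_rot: [-2.082, 2.353, -0.0]
force: [-1.0, -0.0, -4.4]
grip_width: 0.0587
finger_force: 30.0
```

```bash
python3 -c "
from h import *
st()"
```

```text
t 5.1167 bath mm [ 0.6 27.8] z 84.6 F [-1.  -0.  -4.4] Tq [ 0.    0.06 -0.  ] w 0.0587 ff 29.99770313501358
```

apply_moves --deltas '[[[40, 0, 0, 0.1, 0], [40, 0, 0, 0.1, 0], [40, 0, 0, 0.2, 0], [40, 0, 0, 0.2, 0], [40, 0, 0, 0.2, 0]]]'

```text
t: 5.53
eef_pos: [0.5006, 0.0578, 0.0826]
eef_rot: [-2.082, 2.353, -0.0]
force: [0.0, 0.4, -3.6]
grip_width: 0.0589
finger_force: 30.0
```

```bash
python3 -c "
from h import *
st();panel()"
```

```text
t 5.5333 bath mm [ 0.6 27.7] z 82.6 F [ 0.   0.4 -3.6] Tq [0.04 0.06 0.01] w 0.0589 ff 29.998091161251068
panel n 499 slope x,y [0.0031 0.0352] top z at centre 73.0 expected 73.1 rms 1.62 y range [-70.8 108.9]
```

apply_moves --deltas '[[[40, 0, 0, 0.1, 0], [40, 0, 0, 0.2, 0], [40, 0, 0, 0.3, 0], [40, 0, 0, 0.35, 0], [40, 0, 0, 0.35, 0]]]'

```text
t: 6.0
eef_pos: [0.5006, 0.0575, 0.0791]
eef_rot: [2.081, -2.353, 0.0]
force: [0.7, -0.7, -1.7]
grip_width: 0.0588
finger_force: 30.0
```

```bash
python3 -c "
from h import *
st();panel()"
```

```text
t 6.0 bath mm [ 0.6 27.5] z 79.1 F [ 0.7 -0.7 -1.7] Tq [-0.34  0.17 -0.09] w 0.0588 ff 29.999586045742035
panel n 438 slope x,y [0.0035 0.1052] top z at centre 69.6 expected 69.6 rms 1.58 y range [-68.3 110.6]
```

apply_moves --deltas '[[[40, 0.4, 0, 0.04, 0], [40, 0.9, 0, 0.09, 0], [40, 1.4, 0, 0.14, 0], [40, 1.8, 0, 0.18, 0], [40, 2.2, 0, 0.22, 0]]]'

```text
t: 6.47
eef_pos: [0.4977, 0.0354, 0.0767]
eef_rot: [2.081, -2.353, -0.0]
force: [0.2, 0.2, -3.6]
grip_width: 0.0586
finger_force: 30.0
```

```bash
python3 -c "
from h import *
st();panel()"
```

```text
t 6.4667 bath mm [0.5 5.2] z 76.7 F [ 0.2  0.2 -3.6] Tq [ 0.13  0.13 -0.06] w 0.0586 ff 29.998692870140076
panel n 465 slope x,y [-0.002   0.0968] top z at centre 67.0 expected 67.2 rms 1.87 y range [-88.6  89.1]
```

apply_moves --deltas '[[[40, 0.3, 0, 0.03, 0], [40, 0.6, 0, 0.06, 0], [40, 0.9, 0, 0.09, 0], [40, 1.2, 0, 0.12, 0], [40, 1.5, 0, 0.15, 0]]]'

```text
t: 6.93
eef_pos: [0.4963, 0.0213, 0.0755]
eef_rot: [-2.081, 2.352, 0.0]
force: [-0.9, 3.3, -2.3]
grip_width: 0.0589
finger_force: 30.0
```

```bash
python3 -c "
from h import *
st();panel()"
```

```text
t 6.9333 bath mm [ 0.8 -9. ] z 75.5 F [-0.9  3.3 -2.3] Tq [ 1.04  0.19 -0.05] w 0.0589 ff 29.99922752380371
panel n 475 slope x,y [-0.0019  0.0116] top z at centre 71.1 expected 66.0 rms 2.11 y range [-114.    82.5]
```

```bash
sed -i 's/&(d>0)$/\&(d>0)\&(q[...,1]>-76)\&(abs(q[...,0])<58)/' h.py; python3 -c "
from h import *
st();panel()"
```

```text
t 6.9833 bath mm [ 0.8 -9.4] z 75.5 F [ 0.2  3.1 -3. ] Tq [0.93 0.17 0.03] w 0.059 ff 29.998038411140442
panel n 163 slope x,y [0.0051 0.1147] top z at centre 65.9 expected 66.0 rms 1.57 y range [-74.9  72.7]
```

apply_moves --deltas '[[[40, 0.3, 0, 0.03, 0], [40, 0.6, 0, 0.06, 0], [40, 0.8, 0, 0.08, 0], [40, 1.0, 0, 0.1, 0], [40, 1.0, 0, 0.1, 0]]]'

```text
t: 7.45
eef_pos: [0.4952, 0.0111, 0.0747]
eef_rot: [-2.081, 2.352, -0.001]
force: [-0.8, 4.5, -1.4]
grip_width: 0.0589
finger_force: 30.0
```

```bash
python3 -c "
from h import *
st();panel()"
```

```text
t 7.45 bath mm [  1.  -19.3] z 74.7 F [-0.8  4.5 -1.4] Tq [1.44 0.17 0.07] w 0.0589 ff 29.999033510684967
panel n 126 slope x,y [0.0337 0.0986] top z at centre 66.8 expected 65.2 rms 1.52 y range [-75.7  68. ]
```

apply_moves --deltas '[[[40, 0.2, 0.05, 0.02, 0], [40, 0.4, 0.05, 0.04, 0], [40, 0.5, 0.05, 0.05, 0], [40, 0.5, 0.05, 0.05, 0]]]'

```text
t: 7.83
eef_pos: [0.4946, 0.0065, 0.0743]
eef_rot: [-2.081, 2.351, -0.001]
force: [0.4, 5.3, -0.6]
grip_width: 0.0589
finger_force: 30.0
```

```bash
python3 -c "
from h import *
st();panel()"
```

```text
t 7.8333 bath mm [  1.  -23.8] z 74.3 F [ 0.4  5.3 -0.6] Tq [ 1.73 -0.01 -0.01] w 0.0589 ff 29.999524354934692
panel n 110 slope x,y [0.0329 0.1087] top z at centre 66.0 expected 64.8 rms 1.5 y range [-75.  66.]
```

apply_moves --deltas '[[[40, 0.1, 0, 0.01, 0], [40, 0.2, 0, 0.02, 0], [40, 0.3, 0, 0.03, 0], [40, 0.3, 0, 0.03, 0]]]'

```text
t: 8.22
eef_pos: [0.4943, 0.0038, 0.074]
eef_rot: [-2.08, 2.351, -0.001]
force: [0.9, 5.3, -0.6]
grip_width: 0.0588
finger_force: 30.0
```

```bash
python3 -c "
from h import *
st()"
```

```text
t 8.2167 bath mm [  1.  -26.6] z 74.0 F [ 0.9  5.3 -0.6] Tq [ 1.93 -0.04  0.08] w 0.0588 ff 29.99912202358246
```

apply_moves --deltas '[[[40, 0.1, 0, 0.01, 0], [40, 0.2, 0, 0.02, 0], [40, 0.2, 0, 0.02, 0]]]'

```text
t: 8.47
eef_pos: [0.4941, 0.0018, 0.0737]
eef_rot: [-2.08, 2.351, -0.001]
force: [0.2, 7.6, -1.2]
grip_width: 0.0591
finger_force: 30.0
```

apply_moves --deltas '[[[40, 0.1, 0, 0.01, 0], [40, 0.15, 0, 0.01, 0], [40, 0.15, 0, 0.01, 0]]]'

```text
t: 8.72
eef_pos: [0.4942, 0.0014, 0.0739]
eef_rot: [-2.079, 2.35, -0.0]
force: [-0.7, 10.2, 0.2]
grip_width: 0.0592
finger_force: 30.0
```

```bash
python3 - <<'E'
from h import *
from bench import snapshot
st();p=panel()
p,d=snapshot("side"); cv2.imwrite("pics/s2.png",cv2.resize(p[160:270,270:420,::-1],None,fx=5,fy=5,interpolation=2))
E
```

```text
t 8.7167 bath mm [  1.1 -29. ] z 73.9 F [-0.7 10.2  0.2] Tq [3.29 0.41 0.01] w 0.0592 ff 30.000036656856537
panel n 94 slope x,y [-0.0577  0.0986] top z at centre 62.2 expected 64.4 rms 1.73 y range [-74.8  61.2]
```

View pics/s2.png

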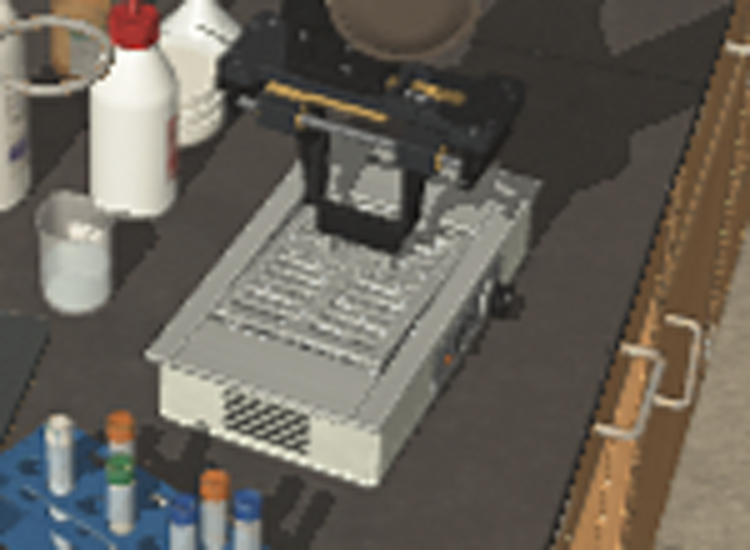

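The side view shows the near (+y) end inside the opening just inside the narrow lip, at about crop (290,345). The stop is bottomed (about 10 N).

apply_moves --deltas '[[[40, -0.05, 0.05, 0, 0], [40, -0.05, 0.05, 0.1, 0], [40, -0.05, 0.05, 0.2, 0], [40, -0.05, 0.05, 0.3, 0], [40, -0.05, 0.05, 0.3, 0]]]'

```text
t: 9.23
eef_pos: [0.4944, 0.0027, 0.0711]
eef_rot: [-2.078, 2.348, -0.0]
force: [-0.3, 12.4, 1.5]
grip_width: 0.059
finger_force: 30.0
```

```bash
python3 -c "
from h import *
st()"
```

```text
t 9.2333 bath mm [  1.2 -27.7] z 71.1 F [-0.3 12.4  1.5] Tq [3.88 0.44 0.02] w 0.059 ff 30.00076174736023
```

```bash
python3 -c "
from h import *
from bench import snapshot
panel();st()
p,d=snapshot('side');C=cloud('side',d);q=(C[...,:2]-O)@np.c_[EX,EY]*1000;z=C[...,2]*1000
for y in range(0,80,6):
    m=(abs(q[...,0])<45)&(abs(q[...,1]-y)<3)&(z>50)&(z<85); print(y,m.sum(),np.percentile(z[m],[50,75,90]).round(1) if m.sum()>3 else '')
"
```

```text
panel n 93 slope x,y [-0.0178  0.0515] top z at centre 62.4 expected 61.6 rms 1.61 y range [-74.5  66.9]
t 9.2833 bath mm [  1.2 -27.7] z 71.1 F [-0.1 13.1  1.6] Tq [ 3.93  0.4  -0.  ] w 0.0592 ff 30.000648200511932
0 21 [62.1 65.  66.1]
6 27 [61.8 62.6 64.1]
12 29 [63.6 65.7 66.8]
18 14 [63.1 64.4 65.3]
24 38 [63.8 65.8 66.5]
30 25 [63.7 65.3 66.9]
36 22 [64.7 65.7 66.4]
42 33 [65.5 67.  68.9]
48 18 [65.2 66.2 67.1]
54 38 [66.1 67.3 68.8]
60 14 [67.8 68.9 70.5]
66 25 [67.  68.  69.1]
72 29 [67.6 69.8 71.2]
78 28 [68.1 70.2 71.8]
```

apply_moves --deltas '[[[40, -0.05, 0, 0, 0], [40, -0.1, 0, 0, 0], [40, -0.1, 0, 0, 0]]]'

```text
t: 9.58
eef_pos: [0.4943, 0.0029, 0.071]
eef_rot: [-2.079, 2.349, -0.001]
force: [0.6, 9.4, -0.8]
grip_width: 0.0589
finger_force: 30.0
```

```bash
python3 -c "
from h import *
st();panel()"
```

```text
t 9.5833 bath mm [  1.  -27.5] z 71.0 F [ 0.6  9.4 -0.8] Tq [2.95 0.07 0.06] w 0.0589 ff 29.9998739361763
panel n 103 slope x,y [0.0942 0.108 ] top z at centre 63.9 expected 61.5 rms 1.53 y range [-74.3  67. ]
```

apply_moves --deltas '[[[40, -0.03, 0, 0.1, 0], [40, -0.06, 0, 0.2, 0], [40, -0.06, 0, 0.25, 0], [40, -0.06, 0, 0.25, 0]]]'

```text
t: 9.97
eef_pos: [0.4944, 0.004, 0.0685]
eef_rot: [-2.079, 2.349, -0.001]
force: [0.3, 11.4, 0.5]
grip_width: 0.059
finger_force: 30.0
```

```bash
python3 -c "
from h import *
st()"
```

```text
t 9.9667 bath mm [  1.1 -26.4] z 68.5 F [ 0.3 11.4  0.5] Tq [ 3.54  0.31 -0.01] w 0.059 ff 30.00012069940567
```

apply_moves --deltas '[[[40, -0.04, 0, 0.1, 0], [40, -0.08, 0, 0.2, 0], [40, -0.1, 0, 0.25, 0], [40, -0.1, 0, 0.25, 0]]]'

```text
t: 10.3
eef_pos: [0.4946, 0.0049, 0.066]
eef_rot: [-2.079, 2.348, -0.001]
force: [-0.6, 11.4, -0.9]
grip_width: 0.0591
finger_force: 30.0
```

```bash
python3 -c "
from h import *
st();panel()"
```

```text
t 10.3 bath mm [  1.1 -25.4] z 66.0 F [-0.6 11.4 -0.9] Tq [ 3.49  0.26 -0.  ] w 0.0591 ff 29.99983638525009
panel n 105 slope x,y [0.0327 0.0317] top z at centre 58.2 expected 56.5 rms 1.61 y range [-75.   69.6]
```

apply_moves --deltas '[[[40, -0.05, 0, 0.1, 0], [40, -0.1, 0, 0.2, 0], [40, -0.12, 0, 0.3, 0], [40, -0.12, 0, 0.3, 0]]]'

```text
t: 10.68
eef_pos: [0.4948, 0.0062, 0.063]
eef_rot: [-2.079, 2.348, -0.001]
force: [0.1, 10.8, 0.2]
grip_width: 0.059
finger_force: 30.0
```

```bash
python3 -c "
from h import *
st();panel()"
```

```text
t 10.6833 bath mm [  1.2 -24.2] z 63.0 F [ 0.1 10.8  0.2] Tq [3.48 0.28 0.06] w 0.059 ff 30.000050961971283
panel n 101 slope x,y [-0.0147 -0.0023] top z at centre 52.9 expected 53.5 rms 1.56 y range [-75.4  69.9]
```

apply_moves --deltas '[[[40, -0.04, 0, 0.1, 0], [40, -0.08, 0, 0.2, 0], [40, -0.1, 0, 0.3, 0], [40, -0.1, 0, 0.3, 0]]]'

```text
t: 11.07
eef_pos: [0.4949, 0.0062, 0.0601]
eef_rot: [-2.08, 2.349, -0.002]
force: [0.8, 7.4, 0.2]
grip_width: 0.0592
finger_force: 30.0
```

```bash
python3 -c "
from h import *
from bench import snapshot
st();panel()
p,d=snapshot('side'); cv2.imwrite('pics/s3.png',cv2.resize(p[160:270,270:420,::-1],None,fx=5,fy=5,interpolation=2))"
```

```text
t 11.0667 bath mm [  1.3 -24.1] z 60.1 F [0.8 7.4 0.2] Tq [ 2.29 -0.11  0.04] w 0.0592 ff 29.999756813049316
panel n 96 slope x,y [-0.0313 -0.018 ] top z at centre 50.4 expected 50.6 rms 1.63 y range [-75.2  70.1]
```

View pics/s3.png

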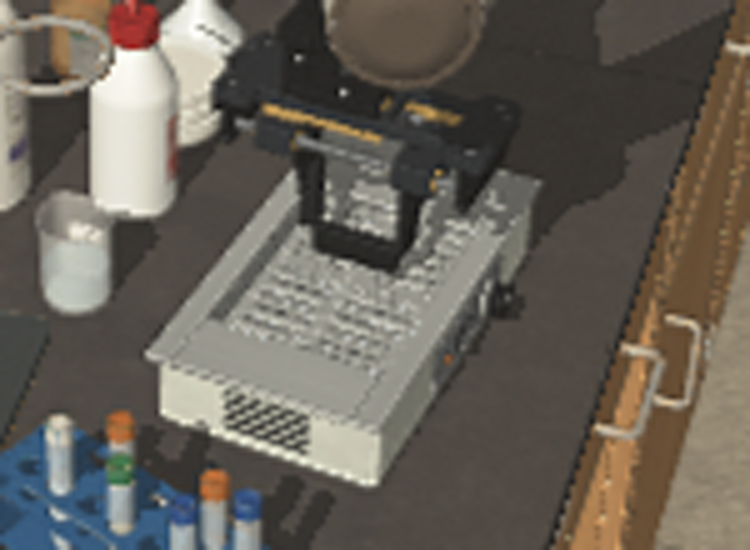

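The side view shows the near end now below the narrow lip; the floor looks level on the ledges.

apply_moves --deltas '[[[40, -0.3, 0, 0.03, 0], [40, -0.7, 0.05, 0.03, 0], [40, -1.1, 0.05, 0.03, 0], [40, -1.5, 0.05, 0.03, 0], [40, -1.7, 0.05, 0.03, 0]]]'

```text
t: 11.58
eef_pos: [0.4955, 0.0221, 0.0595]
eef_rot: [-2.083, 2.351, -0.002]
force: [2.1, 0.7, 1.1]
grip_width: 0.0591
finger_force: 30.0
```

```bash
python3 -c "
from h import *
st();panel()"
```

```text
t 11.5833 bath mm [-0.1 -8.2] z 59.5 F [2.1 0.7 1.1] Tq [ 0.26 -0.65  0.1 ] w 0.0591 ff 30.000856518745422
panel n 172 slope x,y [-0.0097 -0.0017] top z at centre 50.9 expected 49.9 rms 1.66 y range [-75.3  71. ]
```

apply_moves --deltas '[[[40, -0.2, -0.05, 0, 0], [40, -0.4, -0.05, 0, 0], [40, -0.5, -0.05, 0, 0], [40, -0.5, -0.05, 0, 0]]]'

```text
t: 11.97
eef_pos: [0.4958, 0.0265, 0.0594]
eef_rot: [2.082, -2.352, 0.001]
force: [0.8, -1.1, 3.8]
grip_width: 0.0593
finger_force: 30.0
```

```bash
python3 -c "
from h import *
st();go([*W(0,0),.0595],EX)"
```

```text
t 11.9667 bath mm [-0.3 -3.9] z 59.4 F [ 0.8 -1.1  3.8] Tq [-0.3  -0.28  0.03] w 0.0593 ff 30.000824332237244
pos [0.4958 0.0265 0.0594] x [-0.122 -0.993  0.001] y [-0.993  0.122 -0.   ] q6 -0.5
delta cm [-0.38 -0.03 -0.01]
turn 0.01 units
```

apply_moves --deltas '[[[40, -0.1, 0, -0.03, 0], [40, -0.2, 0, -0.03, 0], [40, -0.2, 0, -0.03, 0]]]'

```text
t: 12.22
eef_pos: [0.4958, 0.0287, 0.0593]
eef_rot: [2.081, -2.352, -0.0]
force: [1.5, -1.0, 5.1]
grip_width: 0.0593
finger_force: 30.0
```

apply_moves --deltas '[[[40, -0.1, 0, 0, 0], [40, -0.2, 0, 0, 0], [40, -0.2, 0, 0, 0]]]'

```text
t: 12.47
eef_pos: [0.496, 0.0307, 0.0593]
eef_rot: [2.081, -2.352, -0.0]
force: [1.0, -2.7, 5.6]
grip_width: 0.0593
finger_force: 30.0
```

```bash
python3 -c "
from h import *
st();panel()"
```

```text
t 12.4667 bath mm [-0.7  0.3] z 59.3 F [ 1.  -2.7  5.6] Tq [-0.73 -0.19  0.09] w 0.0593 ff 30.00149667263031
panel n 226 slope x,y [ 0.0025 -0.0003] top z at centre 50.5 expected 49.8 rms 1.57 y range [-75.6  74.1]
```

apply_moves --deltas '[[[40, -0.1, 0, -0.06, 0], [40, -0.2, 0, -0.06, 0], [40, -0.2, 0, -0.06, 0]]]'

```text
t: 12.77
eef_pos: [0.4959, 0.0317, 0.0594]
eef_rot: [2.08, -2.351, 0.001]
force: [2.9, -6.7, 1.2]
grip_width: 0.0595
finger_force: 30.0
```

```bash
python3 -c "
from h import *
st()"
```

```text
t 12.7667 bath mm [-0.9  1.3] z 59.4 F [ 2.9 -6.7  1.2] Tq [-2.1  -0.73  0.03] w 0.0595 ff 30.000731348991394
```

apply_moves --deltas '[[[40, -0.05, 0, 0, 0], [40, -0.1, 0, 0, 0], [40, -0.1, 0, 0, 0]]]'

```text
t: 13.02
eef_pos: [0.4958, 0.0318, 0.0594]
eef_rot: [2.079, -2.35, 0.001]
force: [3.1, -10.9, 2.6]
grip_width: 0.0592
finger_force: 30.0
```

Firm wall: the floor is home. I'll relax the push, then release.

apply_moves --deltas '[[[40, 0.1, 0, 0, 0], [40, 0.2, 0, 0, 0], [40, 0.2, 0, 0, 0], [85, 0.2, 0, 0, 0], [100, 0.2, 0, 0, 0]]]'

```text
t: 13.43
eef_pos: [0.4954, 0.0321, 0.0592]
eef_rot: [2.08, -2.353, -0.002]
force: [0.9, -0.6, 0.6]
grip_width: 0.0666
finger_force: 0.0
```

apply_moves --deltas '[[[100, 0, 0, 0, 0], [100, 0, 0, 0, 0], [100, 0, 0, 0, 0], [100, 0, 0, 0, 0], [100, 0, 0, 0, 0]]]'

```text
t: 13.85
eef_pos: [0.4962, 0.032, 0.0598]
eef_rot: [2.082, -2.353, -0.0]
force: [0.1, 0.3, -0.1]
grip_width: 0.0863
finger_force: 0.0
```

```bash
python3 -c "
from h import *
st()"
```

```text
t 13.85 bath mm [-0.6  1.6] z 59.8 F [ 0.1  0.3 -0.1] Tq [-0.01  0.09  0.06] w 0.0863 ff 0.0
```

apply_moves --deltas '[[[100, 0, 0, -1, 0], [100, 0, 0, -3, 0], [100, 0, 0, -6, 0], [100, 0, 0, -10, 0], [100, 0, 0, -13, 0]]]'

```text
t: 14.27
eef_pos: [0.4968, 0.0318, 0.1925]
eef_rot: [-2.081, 2.351, -0.002]
force: [-0.1, -0.3, 0.3]
grip_width: 0.0871
finger_force: 0.0
```

apply_moves --deltas '[[[100, 4, 0, 0, 0], [100, 8, 0, 0, 0], [100, 12, 0, 0, 0], [100, 16, 0, 0, 0], [100, 20, 0, 0, 0]]]'

```text
t: 14.68
eef_pos: [0.4714, -0.1681, 0.1901]
eef_rot: [-2.082, 2.352, -0.0]
force: [1.5, 0.0, -0.5]
grip_width: 0.0872
finger_force: 0.0
```

apply_moves --deltas '[[[100, 3, 0, 0, 0], [100, 6, 0, 0, 0], [100, 8, 0, 0, 0], [100, 8, 0, 0, 0], [100, 8, 0, 0, 0]]]'

```text
t: 15.1
eef_pos: [0.4617, -0.2467, 0.1895]
eef_rot: [2.079, -2.355, -0.001]
force: [0.6, 0.7, -0.2]
grip_width: 0.0867
finger_force: 0.0
```

```bash
python3 - <<'E'
from h import *
from bench import snapshot
p,d=snapshot("top"); C=cloud("top",d); q=(C[...,:2]-O)@np.c_[EX,EY]*1000; z=C[...,2]*1000
m=(abs(q[...,0])<56)&(q[...,1]>-74)&(q[...,1]<62)&(abs(q[...,1])>14)&(abs(z-50)<8)
a=np.c_[q[m],np.ones(m.sum())];k=np.linalg.lstsq(a,z[m],rcond=None)[0];print("slopes",k.round(4),m.sum())
g=p.mean(2); h=(abs(q[...,0])<50)&(abs(q[...,1])<25)&(z>65)&(z<100)
print("handle",h.sum(),q[h].mean(0),z[h].mean())
hd=(g<70)&h; print(hd.sum(), B(plane("top",np.argwhere(h)[:,::-1].mean(0),.0895)[0]))
cv2.imwrite("pics/end.png",cv2.resize(p[140:290,220:440,::-1],None,fx=3.5,fy=3.5,interpolation=2))
E
```

```text
slopes [-6.00000e-04 -2.20000e-03  5.06341e+01] 976
handle 102 [-1.31539314 -0.18055179] 89.35508399970784
59 [-1.37463349 -0.17944902]
```

View pics/end.png

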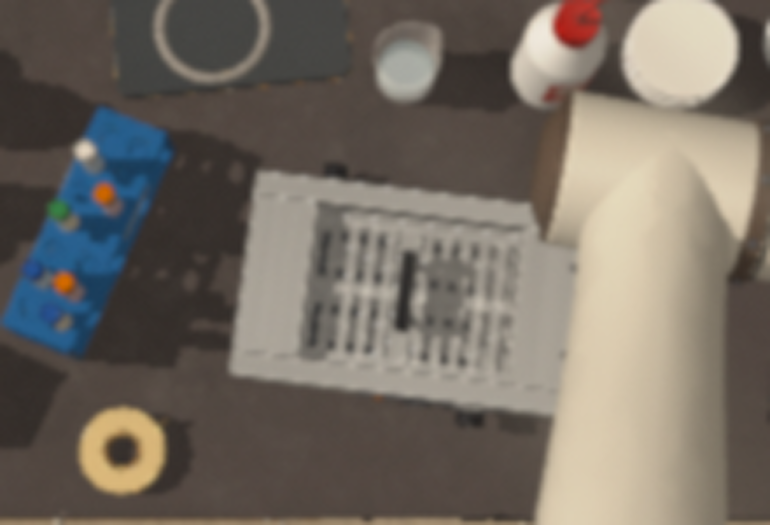

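The floor lies flat under both lips, with its handle centred at (408,292) in the crop. The slope is about 0.002, the handle is within 2 mm of its place, and the bystanders in view (rack, tape, beaker, wash bottle, petri stack) have not visibly moved.

```bash
python3 -c "
from bench import sign_off
print(sign_off())"
```

```text
the job is handed in; nothing more can be done
None
```

The false floor is home: it lies flat on the ledges under both lips with its middle within about 2 mm of its place, the highest force I read was about 13 N, the gripper is clear, and the job was handed in at about 15 s.

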